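Set the dust extractor's suction dial by clicks and start it

TASK

Get the dust extractor ready for the mitre saw: with a fingertip against the side of its pointer, click the orange suction dial round clockwise to the fifth of its seven dots, counting from the smallest, and leave it seated in that click stop; then press the green start button right down and let it come up again. Do this by touch alone: do not pinch or grip the dial, leave the grey hose dial and the red stop button alone, and do not pick up or push aside any of the things lying about.

Things in the scene. Friction and masses are not known exactly. Their poses are not given: they have to be found in the camera images.
- extractor: compact dust extractor, dark container and light grey head, 400 mm (x) by 300 mm (y), flat top 250 mm above the bench; heavy, it does not move. Origin: centre of its underside. x points away from its front (the controls are on top, at the -x end), y to the left seen from the front, z up. Its place and heading vary; dials and buttons turn with it.
- suction_dial (a joint): dial angle in rad, growing clockwise seen from above, 0 to 3.14. At 0 the pointer points along the extractor's +y, at 1.57 along its +x. Seven spring click stops 30 degrees (0.524) apart, each at a white dot; the fifth is at 2.094. It starts in one of the first three. About 0.085 N m moves it out of a stop; past half-way (15 degrees) it snaps into the next one by itself.
- suction_dial_axis (a point): on the dial's vertical axis, at the top of its bar handle: 54 mm long (27 each side of the axis), 14 mm thick, standing 20 mm above a flush disc. Pointer half orange with a white line, tail black. Flank tops are 3 mm below this point, the 74 mm wide collar 21.5 mm, the black panel 28.5 mm. Dots on the panel, 45 mm from the axis, grow from 4 mm diameter (first) to 10 mm (seventh).
- suction_dial_pointer (a point): point on top of the orange pointer, 25 mm from the dial's axis, in the direction that it points
- start_top (a point): centre of the top of the round green start button, 28 mm in diameter, 22 mm above the panel, between the two dials, further from the extractor's front than the red one; its housing is 44 mm in diameter and 12 mm high
- start (a joint): how far the green start button is pressed, in m: 0 up, 0.006 fully down (about 5 N); it springs up when released
- stop_top (a point): centre of the top of the red stop button, same size, 85 mm nearer the extractor's front than the green one; leave it alone
- stop (a joint): how far the red stop button is pressed, in m: 0 up, 0.006 fully down
- hose_dial_pointer (a point): point on top of the pointer of the hose dial, 25 mm from its axis: the same kind of dial with a grey pointer and four dashes, on the right half of the panel, 152 mm from the suction dial; leave it alone
- pencil: flat orange carpenter's pencil, 175 x 15 x 7 mm, lying in the tray at the rear of the extractor's top; origin at the centre of its underside
- cuff_center (a point): black rubber hose cuff, a tube 54 mm in diameter and 50 mm high standing in the same tray; its centre
- offcut_center (a point): wood offcut 150 x 89 x 38 mm lying on the bench; its centre
- glue_center (a point): yellow glue bottle, 62 mm in diameter, 170 mm high, standing on the bench; its centre
- tape_center (a point): black tape measure, 72 x 36 x 66 mm, standing on the bench; its centre
- square_center (a point): aluminium rafter square, a triangle of 180 mm legs lying on the bench; a point inside it, 9 mm above the bench
- screwdriver_grip (a point): screwdriver with a red handle, 200 mm long, lying on the bench in front of the extractor; the middle of its handle

How it is judged:
By the outcome, as a careful person would: the job done as asked, in the order asked, and still so for the second after the job is handed in, with the robot touching nothing.
It also fails if it takes over 51 s, if anything falls off the work surface, if the arm or the gripper's body presses on something with over 40 N, if the wrist force passes 120 N, or if a joint passes its speed limit or range.

ROBOT

A 6-joint arm with a two-finger parallel gripper is mounted at the origin on the work surface. World frame = base frame: x ahead of the robot, y to its left, z up, the work surface at z = 0. Lengths are in m, angles in rad, forces in N, time in s.
With the tool pointing down it reaches from about 0.35 to 0.775 m from the base axis. Payload 5.5 kg.
Tool frame: the origin (TCP) lies at the very end of the fingers, on their centre line; the grasp point (between the pads) lies 19 mm behind it (env.grasp_offset is the distance from the TCP to the grasp point, in m); z points along the fingers, x is the direction in which the jaws open and shut, and the axes are right-handed (so a half turn about z gives the same grasp; the last joint's range is limited). The gripper opens to 85 mm and grips with 20 to 120 N. Pads are 22 mm wide; open, the fingers measure 114 mm over their backs; the gripper's body (76 mm by 85 mm) begins 54 mm behind the grasp point. The pads swing forward as they close: fully open they stand 13 mm farther back than shut.
Start: joints at [1.137, 0.313, 0.046, 1.304, 0, 1.431], TCP at [0.167, 0.55, 0.231] pointing down, gripper open.
Joint ranges: [-2.76, 2.76], [-0.86, 1.69], [-1.03, 1.26], [-2.2, 2.34], [-1.47, 1.5], [-3.14, 3.14]. Speed limits (rad/s): [2.57, 2.57, 3.14, 3.14, 3.14, 3.14].

INTERFACE

Orientations are given as a unit quaternion [w, x, y, z].
In Python, from workcell import status, viewer, env gives the robot as it stands.
- The arm moves only by the tool carry_out, never from a script. Its argument "plan" is a list of rows, each an object of numbers: "x", "y", "z": the shift along the tool's x, y, z in m; "ax", "ay", "az": the turn, a rotation vector about the tool's x, y, z in rad; "hand": the opening, from 0 (shut) to 1 (fully open). In form: [{"x": .., "y": .., "z": .., "ax": .., "ay": .., "az": .., "hand": ..}, ...]. A call has 1 to 12 rows; each row is the pose to reach, as a shift and turn from the pose measured when the call began, along the tool's axes at that moment; what a row does not reach only later rows make up. A row lasts 1/12 s, in which the tool goes at most 41.7 mm and 7.16 degrees, less where a joint would pass 70% of its speed; a pose out of reach is approached as far as the arm can. A call with a gripper value outside its range is refused whole. The fingers move at their own pace and stop on an object; "squeeze" is the grip in N (left out, the last holds). Time passes only in rows, so rows that repeat a pose let the fingers close. It gives the time, the measured TCP pose, the force and the opening at its end, in the units of the state.
- status.get_state(): the state, without advancing time (a new reading comes with each control period).
- viewer.read_camera(name): name is "scene" or "top" or "wrist"; returns the picture (384x512x3 uint8, red, green, blue); there is no depth.
- viewer.camera_model(name): a dict with "vfov" (degrees; the focal length in pixels is half the picture's height over the tangent of half this angle, whatever the lens; pixels are square), "cx", "cy" (the principal point, pixels), "k1" (the pictures are not rectified: a ray, as slopes to the right and down, at radius r is drawn at 1 + k1 r^2 times it, then the intrinsics apply), "T" (4x4, takes a point from camera to world coordinates). Camera axes: x right, y down, z forward; pixel columns grow to the right and rows downward; lengths in m; the calibration is good to about 2 mm. A picture is of the moment at which its call begins: read the wrist's pose just before it. camera_model takes no time and is no camera call; for the wrist camera it gives the pose at the moment of the call.
- env.hand_in(): hands the job in, once; it reports no verdict.
The state is a dict: "clock": time; "joint_pos": joint angles; "qvel": joint speeds; "tau": joint torques, N m; "tcp_pos": TCP position; "orientation": TCP orientation; "wrist_force": force on the tool from outside, world axes, zero at the start; "ft_torque": the same for the moment, N m; "finger_gap": finger opening in m.
Only numpy, scipy, OpenCV 4.12 (cv2) and the standard library are available. Lean on these libraries where they do the work, as an engineer would, in place of code of your own. Each camera call takes 0.05 s, during which the arm holds its last target.

## Working session

There is one attempt and no reset: what is moved stays moved. The work goes in short steps, Python scripts to look and compute and a tool call to move; the robot and the scene stay as the last step left them, time stands still between calls to the robot, and variables do not carry over. Pictures are saved under pics/ and viewed, and the job is handed in when it is done.

Besides the shell and the picture viewer there is one more tool, called after "Call:" as a command line: name --argument value ..., lists and objects as JSON in quotes. carry_out: Moves the arm, as the interface text tells. Its arguments: {"type":"object","properties":{"plan":{"type":"array"},"squeeze":{"type":"number"}},"required":["plan"]}

```bash
mkdir -p pics; ls; python3 - <<'E'
from workcell import status, viewer, env
import cv2
print(status.get_state())
for n in ["scene","top","wrist"]:
    m=viewer.camera_model(n); print(n,m)
    cv2.imwrite(f"pics/{n}0.png",viewer.read_camera(n)[:,:,::-1])
E
```

```text
pics
{'clock': 0.0, 'joint_pos': array([1.13738673e+00, 3.14021572e-01, 4.49954166e-02, 1.30359977e+00,
       4.95400541e-06, 1.43121583e+00]), 'qvel': array([ 0.00071787, -0.00109023, -0.00016973, -0.00104939,  0.0007735 ,
        0.00013732]), 'tau': array([-7.99218287e-04, -4.80628288e+01,  2.98530865e+01,  1.92763796e-02,
       -1.69406721e-04,  1.94190733e-06]), 'tcp_pos': array([0.16631497, 0.54989678, 0.23040355]), 'orientation': array([ 4.35522662e-04,  8.03000080e-01,  5.95978217e-01, -8.04478469e-04]), 'wrist_force': array([ 0.56249764, -0.05991263,  0.94400957]), 'ft_torque': array([ 0.01583574, -0.0258129 , -0.06249903]), 'finger_gap': 0.08548062928193084}
scene {'vfov': 48.82422893264068, 'cx': 248.56932220434487, 'cy': 192.16939738991394, 'k1': -0.060454782844436485, 'T': array([[ 0.08704067,  0.66842589, -0.73866823,  1.52383379],
       [ 0.9961394 , -0.06689156,  0.05684905, -0.09310288],
       [-0.0114113 , -0.7407647 , -0.67166765,  1.09364989],
       [ 0.        ,  0.        ,  0.        ,  1.        ]])}
top {'vfov': 52.6473521370835, 'cx': 256.0611487806339, 'cy': 197.01999280563794, 'k1': -0.042305477659313605, 'T': array([[ 0.00383731, -0.97920333,  0.20284505,  0.31822524],
       [-0.99998879, -0.00319497,  0.00349404, -0.00423184],
       [-0.0027733 , -0.20285619, -0.97920461,  1.37872816],
       [ 0.        ,  0.        ,  0.        ,  1.        ]])}
wrist {'vfov': 61.405356301283774, 'cx': 259.0740122905011, 'cy': 198.71387394836322, 'k1': -0.043033212074177256, 'T': array([[ 0.28901312,  0.90429105,  0.3142119 ,  0.08472349],
       [ 0.95732444, -0.27260465, -0.09600329,  0.57546042],
       [-0.00115929,  0.32854894, -0.94448624,  0.37271215],
       [ 0.        ,  0.        ,  0.        ,  1.        ]])}
```

View pics/scene0.png

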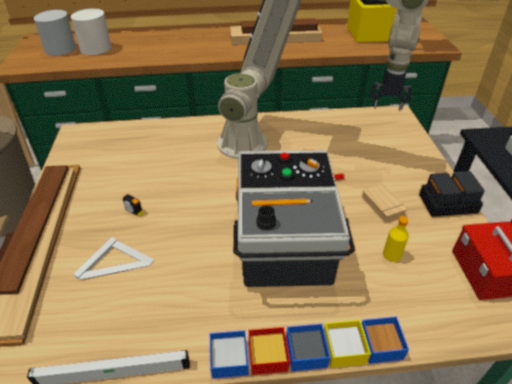

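View pics/top0.png

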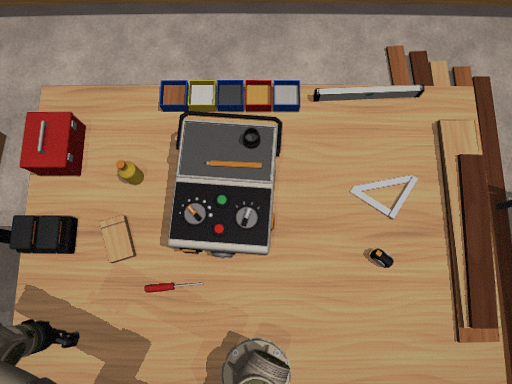

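View pics/wrist0.png

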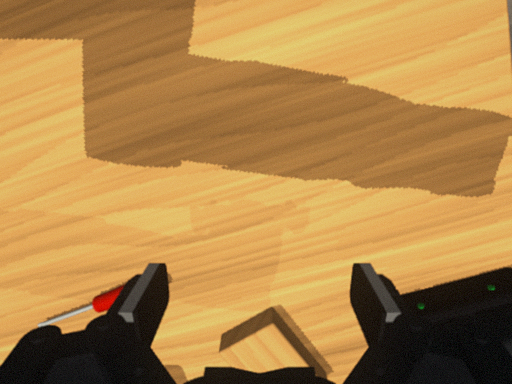

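```bash
cat > h.py <<'E'
import numpy as np, cv2
from workcell import status, viewer, env
def K(m):
    f=192/np.tan(np.radians(m['vfov']/2)); return f
def ray(m,u,v):
    f=K(m); d=np.array([(u-m['cx'])/f,(v-m['cy'])/f]); s=d.copy()
    for _ in range(20): s=d/(1+m['k1']*(s@s))
    return m['T'][:3,:3]@np.array([s[0],s[1],1.])
def p2w(m,u,v,z):
    d=ray(m,u,v); o=m['T'][:3,3]; return o+d*(z-o[2])/d[2]
def w2p(m,p):
    c=m['T'][:3,:3].T@(np.asarray(p)-m['T'][:3,3]); s=c[:2]/c[2]; s=s*(1+m['k1']*(s@s)); f=K(m)
    return np.array([m['cx']+f*s[0],m['cy']+f*s[1]])
E
python3 - <<'E'
import cv2
a=cv2.imread('pics/top0.png')[100:260,160:290]
cv2.imwrite('pics/top0c.png',cv2.resize(a,None,fx=4.5,fy=3.75*1.2 if 0 else 3.75,interpolation=cv2.INTER_CUBIC)) if 0 else cv2.imwrite('pics/top0c.png',cv2.resize(a[70:],None,fx=6,fy=6,interpolation=cv2.INTER_CUBIC))
E
```

```text
(no output)
```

View pics/top0c.png

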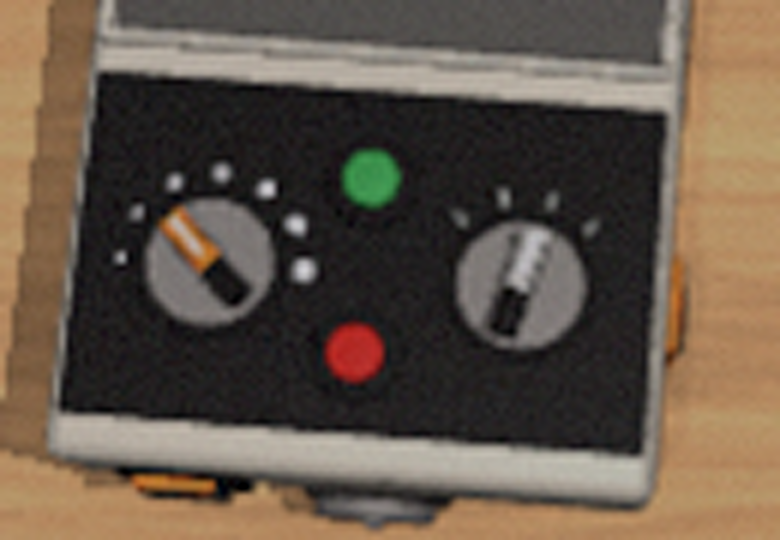

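```bash
python3 - <<'E'
from h import *
m=viewer.camera_model('top')
g=lambda u,v,z:p2w(m,160+(u+.5)/6-.5,170+(v+.5)/6-.5,z)
d=np.array([g(*q,.25)[:2] for q in [(120,257),(137,212),(175,182),(222,172),(267,188),(296,223),(304,270)]])
A=np.c_[2*d,np.ones(7)];s=np.linalg.lstsq(A,(d**2).sum(1),rcond=None)[0];c=s[:2];print('c',c,'r',np.sqrt(s[2]+c@c))
print(np.degrees(np.arctan2(*(d-c).T[::-1])))
print('collar',g(209,261,.257))
h,t=g(178,220,.2785),g(230,285,.2785);print('bar',h,t,(h+t)/2,np.degrees(np.arctan2(*(h-t)[:2][::-1])))
print('green',g(371,178,.272),'red',g(355,352,.272),'hose',g(520,286,.257))
e=g(371,178,.272)-g(355,352,.272);print(np.linalg.norm(e),np.degrees(np.arctan2(e[1],e[0])))
e=g(209,261,.257)-g(520,286,.257);print(np.linalg.norm(e),np.degrees(np.arctan2(e[1],e[0])))
E
```

```text
c [0.50209204 0.17992193] r 0.045554242402094824
[ 86.49367394  56.34699161  26.06632254  -4.18376225 -34.56030752
 -63.76133838 -94.18509112]
collar [0.50191759 0.18028955 0.257     ]
bar [0.51830682 0.19241688 0.2785    ] [0.48681659 0.16627433 0.2785    ] [0.5025617  0.17934561 0.2785    ] 39.69876955336373
green [0.54052964 0.10052912 0.272     ] red [0.45569268 0.10634723 0.272     ] hose [0.49015626 0.02819686 0.257     ]
0.08503622301399394 -3.923195809798943
0.15254676763685784 85.57811663132163
```

```bash
cat >> h.py <<'E'
from scipy.spatial.transform import Rotation as Ro
def rel(p,yawdeg,s=None):
    s=s or status.get_state(); q=s['orientation']; R=Ro.from_quat([q[1],q[2],q[3],q[0]])
    c,n=np.cos(np.radians(yawdeg)),np.sin(np.radians(yawdeg))
    Rt=Ro.from_matrix(np.array([[c,n,0],[n,-c,0],[0,0,-1.]]))
    return np.round(R.inv().apply(np.array(p)-s['tcp_pos']),4),np.round((R.inv()*Rt).as_rotvec(),4)
def st():
    s=status.get_state();q=s['orientation'];R=Ro.from_quat([q[1],q[2],q[3],q[0]]).as_matrix()
    print(s['clock'],s['tcp_pos'].round(4),'yaw',np.degrees(np.arctan2(R[1,0],R[0,0])).round(2),'q',s['joint_pos'].round(2),'F',s['wrist_force'].round(2),s['ft_torque'].round(2),'gap',round(s['finger_gap'],4))
def finger(theta,r,d,z,c=(0.502,0.180),a0=86.0):
    a=np.radians(a0-theta); u=np.array([np.cos(a),np.sin(a)]); t=np.array([np.sin(a),-np.cos(a)])
    return np.r_[np.array(c)+r*u-d*t,z], np.degrees(a)+180
E
python3 - <<'E'
from h import *
st(); print(rel([.47,.2,.40],160))
print(finger(30,.02,.03,.38))
E
```

```text
0.15 [0.1664 0.55   0.2306] yaw 73.17 q [ 1.14  0.31  0.05  1.3  -0.    1.43] F [ 0.22 -0.11  0.42] [-0.05  0.03  0.01] gap 0.0856
(array([-0.2473,  0.392 , -0.1691]), array([-1.3000e-03,  1.0000e-03, -1.5155e+00]))
(array([0.48831273, 0.21335654, 0.38      ]), np.float64(236.0))
```

Call:
carry_out --plan '[{"z": -0.04, "hand": 0}, {"z": -0.08, "hand": 0}, {"z": -0.12, "hand": 0}, {"z": -0.16, "az": -0.1, "hand": 0}, {"x": -0.02, "y": 0.03, "z": -0.17, "az": -0.2, "hand": 0}, {"x": -0.04, "y": 0.06, "z": -0.17, "az": -0.3, "hand": 0}, {"x": -0.06, "y": 0.09, "z": -0.17, "az": -0.4, "hand": 0}, {"x": -0.08, "y": 0.12, "z": -0.17, "az": -0.5, "hand": 0}, {"x": -0.1, "y": 0.15, "z": -0.17, "az": -0.6, "hand": 0}, {"x": -0.12, "y": 0.18, "z": -0.17, "az": -0.7, "hand": 0}, {"x": -0.14, "y": 0.21, "z": -0.17, "az": -0.8, "hand": 0}, {"x": -0.16, "y": 0.24, "z": -0.17, "az": -0.9, "hand": 0}]'

```text
schema error: expected keys x, y, z, ax, ay, az, hand
```

```bash
python3 - <<'E'
from h import *
st(); print(rel([.488,.213,.40],236))
E
```

```text
0.15 [0.1664 0.55   0.2306] yaw 73.17 q [ 1.14  0.31  0.05  1.3  -0.    1.43] F [ 0.22 -0.11  0.42] [-0.05  0.03  0.01] gap 0.0856
(array([-0.2297,  0.4054, -0.1692]), array([-2.100e-03,  1.000e-04, -2.842e+00]))
```

All keys are required in every row.

Call:
carry_out --plan '[{"x": 0, "y": 0, "z": -0.04, "ax": 0, "ay": 0, "az": 0, "hand": 0}, {"x": 0, "y": 0, "z": -0.08, "ax": 0, "ay": 0, "az": 0, "hand": 0}, {"x": 0, "y": 0, "z": -0.12, "ax": 0, "ay": 0, "az": 0, "hand": 0}, {"x": 0, "y": 0, "z": -0.16, "ax": 0, "ay": 0, "az": -0.1, "hand": 0}, {"x": -0.02, "y": 0.03, "z": -0.17, "ax": 0, "ay": 0, "az": -0.2, "hand": 0}, {"x": -0.04, "y": 0.06, "z": -0.17, "ax": 0, "ay": 0, "az": -0.3, "hand": 0}, {"x": -0.06, "y": 0.09, "z": -0.17, "ax": 0, "ay": 0, "az": -0.4, "hand": 0}, {"x": -0.08, "y": 0.12, "z": -0.17, "ax": 0, "ay": 0, "az": -0.5, "hand": 0}, {"x": -0.1, "y": 0.15, "z": -0.17, "ax": 0, "ay": 0, "az": -0.6, "hand": 0}, {"x": -0.12, "y": 0.18, "z": -0.17, "ax": 0, "ay": 0, "az": -0.7, "hand": 0}, {"x": -0.14, "y": 0.21, "z": -0.17, "ax": 0, "ay": 0, "az": -0.8, "hand": 0}, {"x": -0.16, "y": 0.24, "z": -0.17, "ax": 0, "ay": 0, "az": -0.9, "hand": 0}]'

```text
clock: 1.15
tcp_pos: [0.3505, 0.326, 0.4007]
orientation: [-0.0, 0.462, 0.887, -0.001]
wrist_force: [0.9, -0.4, 1.0]
finger_gap: -0.0001
```

```bash
python3 - <<'E'
from h import *
st(); print(rel([.488,.213,.40],236))
E
```

```text
1.15 [0.3505 0.326  0.4007] yaw 125.03 q [ 0.58  0.14  0.23  1.67 -0.   -0.03] F [ 0.94 -0.36  1.02] [ 0.08 -0.04  0.03] gap -0.0001
(array([-0.1715,  0.0477,  0.0007]), array([-1.5000e-03, -8.0000e-04, -1.9368e+00]))
```

Call:
carry_out --plan '[{"x": -0.015, "y": 0.005, "z": 0, "ax": 0, "ay": 0, "az": -0.1, "hand": 0}, {"x": -0.03, "y": 0.01, "z": 0, "ax": 0, "ay": 0, "az": -0.2, "hand": 0}, {"x": -0.045, "y": 0.014, "z": 0, "ax": 0, "ay": 0, "az": -0.3, "hand": 0}, {"x": -0.06, "y": 0.018, "z": 0, "ax": 0, "ay": 0, "az": -0.4, "hand": 0}, {"x": -0.075, "y": 0.022, "z": 0, "ax": 0, "ay": 0, "az": -0.5, "hand": 0}, {"x": -0.09, "y": 0.026, "z": 0, "ax": 0, "ay": 0, "az": -0.6, "hand": 0}, {"x": -0.105, "y": 0.03, "z": 0, "ax": 0, "ay": 0, "az": -0.7, "hand": 0}, {"x": -0.12, "y": 0.034, "z": 0, "ax": 0, "ay": 0, "az": -0.8, "hand": 0}, {"x": -0.135, "y": 0.038, "z": 0, "ax": 0, "ay": 0, "az": -0.9, "hand": 0}, {"x": -0.15, "y": 0.042, "z": 0, "ax": 0, "ay": 0, "az": -1.0, "hand": 0}, {"x": -0.165, "y": 0.046, "z": 0, "ax": 0, "ay": 0, "az": -1.1, "hand": 0}, {"x": -0.171, "y": 0.048, "z": 0, "ax": 0, "ay": 0, "az": -1.2, "hand": 0}]'

```text
clock: 2.15
tcp_pos: [0.4892, 0.2123, 0.4]
orientation: [-0.001, -0.122, 0.993, -0.001]
wrist_force: [0.1, -0.2, -0.6]
finger_gap: -0.0001
```

```bash
python3 - <<'E'
from h import *
st(); print(rel([.488,.213,.40],236))
m=viewer.camera_model('wrist');import pickle;pickle.dump(m,open('m1.pkl','wb'))
cv2.imwrite('pics/w1.png',viewer.read_camera('wrist')[:,:,::-1])
E
```

```text
2.15 [0.4892 0.2123 0.4   ] yaw -166.01 q [ 0.26  0.25  0.37  1.7  -0.   -1.56] F [ 0.12 -0.24 -0.62] [0.05 0.08 0.04] gap -0.0001
(array([ 0.001 ,  0.0009, -0.    ]), array([-0.0009, -0.0024, -0.7333]))
```

View pics/w1.png

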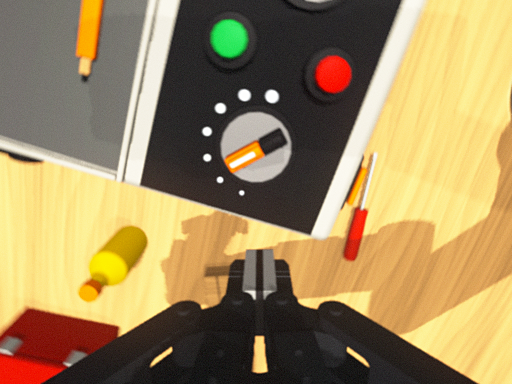

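```bash
python3 - <<'E'
from h import *
import pickle; m=pickle.load(open('m1.pkl','rb'))
im=cv2.imread('pics/w1.png'); hsv=cv2.cvtColor(im,cv2.COLOR_BGR2HSV)
g=lambda u,v,z:p2w(m,u,v,z)
w=(hsv[...,1]<40)&(hsv[...,2]>190); w[:85]=0;w[200:]=0;w[:,:198]=0;w[:,285:]=0
n,l,s,ce=cv2.connectedComponentsWithStats(w.astype(np.uint8))
for i in range(1,n): print(s[i],ce[i].round(1))
d=np.array([g(*ce[i],.25)[:2] for i in range(1,n) if s[i][4]>4 and not(225<ce[i][0]<262 and 120<ce[i][1]<175)])
A=np.c_[2*d,np.ones(len(d))];q=np.linalg.lstsq(A,(d**2).sum(1),rcond=None)[0];c=q[:2];print('c',c,'r',np.sqrt(q[2]+c@c))
print(np.degrees(np.arctan2(*(d-c).T[::-1])))
o=(hsv[...,0]<22)&(hsv[...,1]>120)&(hsv[...,2]>150); o[:130]=0;o[185:]=0;o[:,:222]=0;o[:,280:]=0
v,u=np.nonzero(o);P=np.array([g(a,b,.2775)[:2] for a,b in zip(u,v)])
print(len(P),'orange mean',P.mean(0)); 
e=P.mean(0)-c;print(np.linalg.norm(e),np.degrees(np.arctan2(e[1],e[0])))
rect=cv2.minAreaRect(np.float32(P*1000));print(rect)
big=cv2.resize(im[80:210,190:310],None,fx=5,fy=4.6,interpolation=cv2.INTER_CUBIC);cv2.imwrite('pics/w1c.png',cv2.resize(im[85:205,190:310],None,fx=5,fy=5,interpolation=cv2.INTER_CUBIC))
gm=(hsv[...,0]>45)&(hsv[...,0]<80)&(hsv[...,1]>120);v,u=np.nonzero(gm[:100,150:280]);print('green',u.mean()+150,v.mean(),g(u.mean()+150,v.mean(),.272))
E
```

```text
[239  89  11  12 104] [244.1  94.7]
[266  90  12  13 129] [271.5  96. ]
[215 103  11  10  83] [220.1 107.7]
[ 222  113   63   43 1097] [248.3 128.9]
[203 127   8   9  57] [206.5 131.1]
[237 149  48  32 544] [261.6 171.4]
[280 150   1   1   1] [280. 150.]
[227 153   1   1   1] [227. 153.]
[230 152  25  16 117] [242.  159.5]
[275 153   2   1   2] [275.5 153. ]
[278 152   1   1   1] [278. 152.]
[280 152   1   1   1] [280. 152.]
[204 154   7   7  41] [206.9 157.1]
[271 155   4   3   6] [272.5 156.2]
[277 155   2   2   2] [277.5 155.5]
[268 156   2   3   3] [268.7 157. ]
[263 158   1   1   1] [263. 158.]
[266 158   1   1   1] [266. 158.]
[277 159   1   2   2] [277.  159.5]
[259 160   1   1   1] [259. 160.]
[262 160   1   1   1] [262. 160.]
[264 161   1   1   1] [264. 161.]
[253 163   1   1   1] [253. 163.]
[255 162   1   1   1] [255. 162.]
[259 163   1   1   1] [259. 163.]
[269 163   1   1   1] [269. 163.]
[256 164   1   1   1] [256. 164.]
[252 166   1   1   1] [252. 166.]
[236 172   1   1   1] [236. 172.]
[217 177   6   6  29] [219.6 179.3]
[239 191   5   4  16] [241.2 192.4]
c [0.50853291 0.18035403] r 0.04029924027245909
[ -74.03583405 -104.55527012  -40.07536406   -3.03473547   33.41619623
  167.42696387   67.06796251   97.46006356]
520 orange mean [0.50831733 0.186574  ]
0.006223704986493241 91.98505377528348
((508.3876647949219, 187.29432678222656), (32.394020080566406, 15.288433074951172), 42.426517486572266)
green 228.75505254648343 38.49797898140663 [0.54005249 0.10195177 0.272     ]
```

View pics/w1c.png

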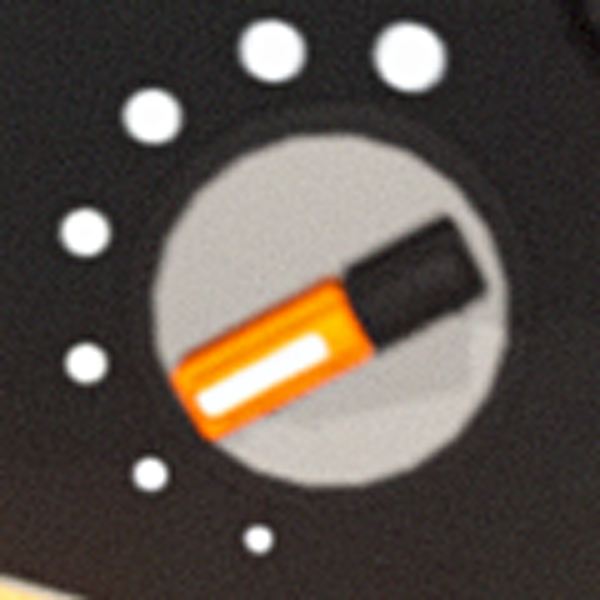

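```bash
python3 - <<'E'
from h import *
import pickle; m=pickle.load(open('m1.pkl','rb'))
g=lambda u,v,z:p2w(m,u,v,z)[:2]
D=[(241.2,192.4),(219.6,179.3),(206.9,157.1),(206.5,131.1),(220.1,107.7),(244.1,94.7),(271.5,96)]
d=np.array([g(*p,.25) for p in D])
A=np.c_[2*d,np.ones(7)];q=np.linalg.lstsq(A,(d**2).sum(1),rcond=None)[0];c=q[:2];print('c',c,'r',np.sqrt(q[2]+c@c))
print(np.degrees(np.arctan2(*(d-c).T[::-1])))
G=lambda u,v,z:g(190+(u+.5)/5-.5,85+(v+.5)/5-.5,z)
for a,b in [((205,405),(325,345)),((170,375),(335,278)),((210,440),(375,352)),((190,407),(465,253))]:
    e=G(*a,.277)-G(*b,.277); print(G(*a,.277),G(*b,.277),np.linalg.norm(e),np.degrees(np.arctan2(e[1],e[0])))
print('collar',G(330,310,.257))
E
```

```text
c [0.49960428 0.18112682] r 0.045973099660932375
[ 86.4443824   56.40579486  26.41547661  -3.3663467  -33.61908766
 -63.58647753 -93.5074203 ]
[0.51703661 0.19734071] [0.49991573 0.18259196] 0.02259756230392373 40.74319486811234
[0.52380886 0.19374812] [0.50096766 0.17142705] 0.03193666510907412 44.340157452172825
[0.51491533 0.20304718] [0.49158181 0.1817235 ] 0.03160937117153504 42.42307335582445
[0.5194083  0.19828412] [0.48139869 0.16234077] 0.05231304764464621 43.39956115085137
collar [0.49984659 0.18016614]
```

```bash
sed -i 's/c=(0.502,0.180)/c=(0.501,0.1803)/' h.py; python3 - <<'E'
from h import *
p,y=finger(25,.018,.027,.30);print(p,y,rel(p,y))
E
```

```text
[0.48611184 0.20913301 0.3       ] 241.0 (array([ 0.0038, -0.0019,  0.0998]), array([-0.0009, -0.0026, -0.8167]))
```

Call:
carry_out --plan '[{"x": 0, "y": 0, "z": 0, "ax": 0, "ay": 0, "az": -0.1, "hand": 0}, {"x": 0, "y": 0, "z": 0.01, "ax": 0, "ay": 0, "az": -0.2, "hand": 0}, {"x": 0, "y": 0, "z": 0.02, "ax": 0, "ay": 0, "az": -0.3, "hand": 0}, {"x": 0, "y": 0, "z": 0.03, "ax": 0, "ay": 0, "az": -0.4, "hand": 0}, {"x": 0, "y": 0, "z": 0.04, "ax": 0, "ay": 0, "az": -0.5, "hand": 0}, {"x": 0.004, "y": -0.002, "z": 0.05, "ax": 0, "ay": 0, "az": -0.6, "hand": 0}, {"x": 0.004, "y": -0.002, "z": 0.06, "ax": 0, "ay": 0, "az": -0.7, "hand": 0}, {"x": 0.004, "y": -0.002, "z": 0.07, "ax": 0, "ay": 0, "az": -0.817, "hand": 0}, {"x": 0.004, "y": -0.002, "z": 0.08, "ax": 0, "ay": 0, "az": -0.817, "hand": 0}, {"x": 0.004, "y": -0.002, "z": 0.09, "ax": 0, "ay": 0, "az": -0.817, "hand": 0}, {"x": 0.004, "y": -0.002, "z": 0.1, "ax": 0, "ay": 0, "az": -0.817, "hand": 0}, {"x": 0.004, "y": -0.002, "z": 0.1, "ax": 0, "ay": 0, "az": -0.817, "hand": 0}]'

```text
clock: 3.2
tcp_pos: [0.4848, 0.209, 0.2976]
orientation: [-0.003, -0.507, 0.862, -0.0]
wrist_force: [0.4, -0.3, -1.2]
finger_gap: -0.0004
```

```bash
python3 - <<'E'
from h import *
p,y=finger(25,.018,.027,.268);print(p,y,rel(p,y));st()
m=viewer.camera_model('wrist');import pickle;pickle.dump(m,open('m2.pkl','wb'))
cv2.imwrite('pics/w2.png',viewer.read_camera('wrist')[:,:,::-1])
E
```

```text
[0.48611184 0.20913301 0.268     ] 241.0 (array([-0.0009, -0.0012,  0.0296]), array([ 0.0029, -0.0052, -0.0009]))
3.2 [0.4848 0.209  0.2976] yaw -119.05 q [ 0.26  0.22  0.08  1.44 -0.   -2.38] F [ 0.45 -0.34 -1.21] [-0.05  0.05  0.04] gap -0.0004
```

View pics/w2.png

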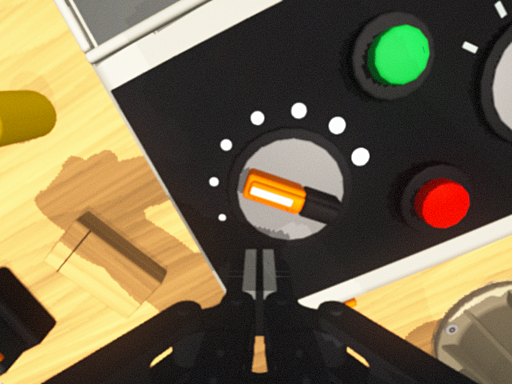

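Call:
carry_out --plan '[{"x": -0.001, "y": -0.001, "z": 0.006, "ax": 0, "ay": 0, "az": 0, "hand": 0}, {"x": -0.001, "y": -0.001, "z": 0.012, "ax": 0, "ay": 0, "az": 0, "hand": 0}, {"x": -0.001, "y": -0.001, "z": 0.018, "ax": 0, "ay": 0, "az": 0, "hand": 0}, {"x": -0.001, "y": -0.001, "z": 0.022, "ax": 0, "ay": 0, "az": 0, "hand": 0}, {"x": -0.001, "y": -0.001, "z": 0.026, "ax": 0, "ay": 0, "az": 0, "hand": 0}, {"x": -0.001, "y": -0.001, "z": 0.029, "ax": 0, "ay": 0, "az": 0, "hand": 0}, {"x": -0.001, "y": -0.001, "z": 0.029, "ax": 0, "ay": 0, "az": 0, "hand": 0}]'

```text
clock: 3.83
tcp_pos: [0.486, 0.2092, 0.269]
orientation: [-0.003, -0.507, 0.862, -0.0]
wrist_force: [-0.0, -0.6, 0.6]
finger_gap: -0.0002
```

```bash
python3 - <<'E'
from h import *
st()
for th,d in [(40,.022),(45,.019),(50,.019),(60,.019),(70,.018),(80,.018),(90,.018),(100,.018),(110,.018),(114,.018)]:
  p,y=finger(th,.018,d,.268);print(th,*rel(p,y))
m=viewer.camera_model('wrist');import pickle;pickle.dump(m,open('m3.pkl','wb'))
cv2.imwrite('pics/w3.png',viewer.read_camera('wrist')[:,:,::-1])
E
```

```text
3.8333 [0.486  0.2092 0.269 ] yaw -119.04 q [ 0.26  0.22  0.01  1.37 -0.   -2.38] F [-0.05 -0.6   0.56] [-0.    0.05  0.01] gap -0.0002
40 [-0.0051 -0.0105  0.0009] [ 0.0021 -0.0054  0.2611]
45 [-0.0054 -0.0154  0.0009] [ 0.0019 -0.0055  0.3484]
50 [-0.0063 -0.0175  0.0009] [ 0.0017 -0.0056  0.4356]
60 [-0.0076 -0.0219  0.0009] [ 0.0012 -0.0058  0.6102]
70 [-0.0074 -0.0271  0.0008] [ 7.000e-04 -5.900e-03  7.847e-01]
80 [-0.0071 -0.0315  0.0008] [ 2.000e-04 -6.000e-03  9.592e-01]
90 [-0.0059 -0.0358  0.0008] [-4.0000e-04 -6.1000e-03  1.1338e+00]
100 [-0.004  -0.0398  0.0008] [-9.0000e-04 -6.2000e-03  1.3083e+00]
110 [-0.0015 -0.0435  0.0008] [-0.0015 -0.0062  1.4828]
114 [-0.0003 -0.0448  0.0008] [-0.0017 -0.0062  1.5526]
```

View pics/w3.png

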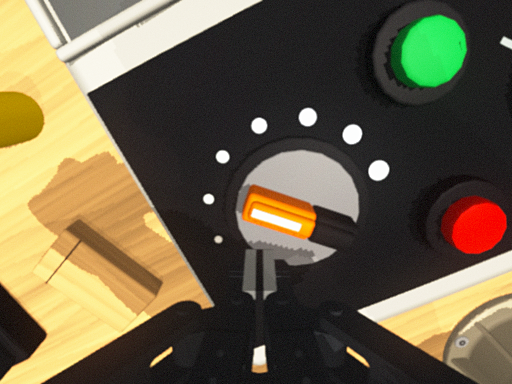

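Call:
carry_out --plan '[{"x": -0.005, "y": -0.005, "z": 0.001, "ax": 0, "ay": 0, "az": 0.1, "hand": 0}, {"x": -0.005, "y": -0.01, "z": 0.001, "ax": 0, "ay": 0, "az": 0.2, "hand": 0}, {"x": -0.005, "y": -0.013, "z": 0.001, "ax": 0, "ay": 0, "az": 0.26, "hand": 0}, {"x": -0.0055, "y": -0.0155, "z": 0.001, "ax": 0, "ay": 0, "az": 0.35, "hand": 0}, {"x": -0.006, "y": -0.0175, "z": 0.001, "ax": 0, "ay": 0, "az": 0.435, "hand": 0}, {"x": -0.006, "y": -0.0175, "z": 0.001, "ax": 0, "ay": 0, "az": 0.435, "hand": 0}]'

```text
clock: 4.38
tcp_pos: [0.5049, 0.2059, 0.2686]
orientation: [-0.002, -0.308, 0.951, -0.001]
wrist_force: [-0.6, 0.9, 0.1]
finger_gap: -0.0001
```

```bash
python3 - <<'E'
from h import *
st()
m=viewer.camera_model('wrist');import pickle;pickle.dump(m,open('m4.pkl','wb'))
cv2.imwrite('pics/w4.png',viewer.read_camera('wrist')[:,:,::-1])
E
```

```text
4.3833 [0.5049 0.2059 0.2686] yaw -144.1 q [ 0.24  0.25  0.05  1.38 -0.   -1.96] F [-0.64  0.94  0.09] [ 0.01  0.05 -0.  ] gap -0.0001
```

View pics/w4.png

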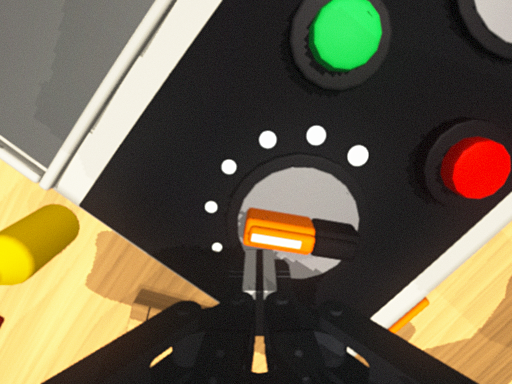

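```bash
cat >> h.py <<'E'
def dial(im,m,c=(0.501,0.1803)):
    """im BGR; orange top -> pointer direction; returns theta"""
    hsv=cv2.cvtColor(im,cv2.COLOR_BGR2HSV)
    cu,cv_=w2p(m,[*c,.277]); H,W=hsv.shape[:2]
    vv,uu=np.mgrid[:H,:W]; near=np.hypot(uu-cu,vv-cv_)<75
    w=((hsv[...,1]<60)&(hsv[...,2]>200)&near).astype(np.uint8)
    o=((hsv[...,0]<25)&(hsv[...,1]>130)&(hsv[...,2]>130)&near).astype(np.uint8)
    od=cv2.dilate(o,np.ones((5,5)))
    n,l,s,ce=cv2.connectedComponentsWithStats(w)
    best=None
    for i in range(1,n):
        if s[i][4]>40:
            mk=(l==i); ring=cv2.dilate(mk.astype(np.uint8),np.ones((3,3)))-mk
            f=od[ring>0].mean()
            if f>.6 and (best is None or s[i][4]>best[1]): best=(i,s[i][4])
    out={}
    def ori(mk):
        v,u=np.nonzero(mk); P=np.array([p2w(m,a,b,.278)[:2] for a,b in zip(u,v)]); mu=P.mean(0)
        e=np.linalg.eigh(np.cov(P.T))[1][:,-1]
        if e@(mu-np.array(c))<0:e=-e
        return round(float((86.2-np.degrees(np.arctan2(e[1],e[0]))+180)%360-180),1),mu.round(4)
    if best: out['line']=ori(l==best[0])
    return out,(cu,cv_)
E
python3 - <<'E'
from h import *
import pickle
for k in (1,2,3,4):
    print(k,dial(cv2.imread(f'pics/w{k}.png'),pickle.load(open(f'm{k}.pkl','rb'))))
for th,d in [(50,.018),(60,.018),(65,.018),(70,.018),(75,.018),(80,.018)]:
  p,y=finger(th,.018,d,.268);print(th,*rel(p,y))
E
```

```text
1 ({'line': (43.9, array([0.5087, 0.1895]))}, (np.float64(253.98601213413252), np.float64(150.62500356743126)))
2 ({'line': (44.3, array([0.5072, 0.1896]))}, (np.float64(291.9754870538901), np.float64(197.3021809311893)))
3 ({'line': (44.4, array([0.5069, 0.1897]))}, (np.float64(300.14598401407704), np.float64(220.16632725987586)))
4 ({'line': (60.5, array([0.5091, 0.1875]))}, (np.float64(298.95845094914523), np.float64(237.55934234518242)))
50 [ 0.0001 -0.0006  0.0006] [ 0.     -0.0048  0.0021]
60 [-0.0028 -0.004   0.0006] [-0.0004 -0.0048  0.1767]
65 [-0.004  -0.0059  0.0006] [-0.0006 -0.0048  0.2639]
70 [-0.005  -0.0079  0.0005] [-0.0008 -0.0048  0.3512]
75 [-0.0058 -0.0099  0.0005] [-0.001  -0.0048  0.4385]
80 [-0.0065 -0.012   0.0005] [-0.0013 -0.0047  0.5257]
```

Call:
carry_out --plan '[{"x": -0.0015, "y": -0.002, "z": 0.0005, "ax": 0, "ay": 0, "az": 0.09, "hand": 0}, {"x": -0.003, "y": -0.004, "z": 0.0005, "ax": 0, "ay": 0, "az": 0.175, "hand": 0}, {"x": -0.004, "y": -0.006, "z": 0.0005, "ax": 0, "ay": 0, "az": 0.265, "hand": 0}, {"x": -0.005, "y": -0.008, "z": 0.0005, "ax": 0, "ay": 0, "az": 0.35, "hand": 0}, {"x": -0.006, "y": -0.01, "z": 0.0005, "ax": 0, "ay": 0, "az": 0.44, "hand": 0}, {"x": -0.0065, "y": -0.012, "z": 0.0005, "ax": 0, "ay": 0, "az": 0.525, "hand": 0}, {"x": -0.0065, "y": -0.012, "z": 0.0005, "ax": 0, "ay": 0, "az": 0.525, "hand": 0}]'

```text
clock: 5.02
tcp_pos: [0.5171, 0.2001, 0.2682]
orientation: [-0.002, -0.053, 0.999, -0.001]
wrist_force: [-0.3, -0.2, -0.1]
finger_gap: 0.0001
```

```bash
python3 - <<'E'
from h import *
st()
m=viewer.camera_model('wrist')
im=viewer.read_camera('wrist')[:,:,::-1].copy();cv2.imwrite('pics/w5.png',im);print(dial(im,m))
for th,d in [(80,.018),(85,.018),(90,.018),(95,.018),(100,.018),(105,.018),(110,.018),(113,.018)]:
  p,y=finger(th,.018,d,.268);print(th,*rel(p,y))
E
```

```text
5.0167 [0.5171 0.2001 0.2682] yaw -173.95 q [ 0.23  0.27  0.08  1.38 -0.   -1.45] F [-0.3  -0.23 -0.07] [ 0.02 -0.02  0.04] gap 0.0001
({'line': (86.3, array([0.5112, 0.1824]))}, (np.float64(297.78495907523785), np.float64(239.0046302083128)))
80 [-0.      0.      0.0002] [-0.0025 -0.004   0.0042]
85 [-0.0015 -0.0016  0.0002] [-0.0026 -0.0039  0.0914]
90 [-0.0029 -0.0034  0.0002] [-0.0028 -0.0038  0.1787]
95 [-0.004  -0.0053  0.0002] [-0.003  -0.0036  0.266 ]
100 [-0.0051 -0.0073  0.0002] [-0.0031 -0.0035  0.3532]
105 [-0.0059 -0.0093  0.0002] [-0.0033 -0.0034  0.4405]
110 [-0.0066 -0.0114  0.0002] [-0.0034 -0.0032  0.5278]
113 [-0.0069 -0.0127  0.0002] [-0.0035 -0.0032  0.5801]
```

View pics/w5.png

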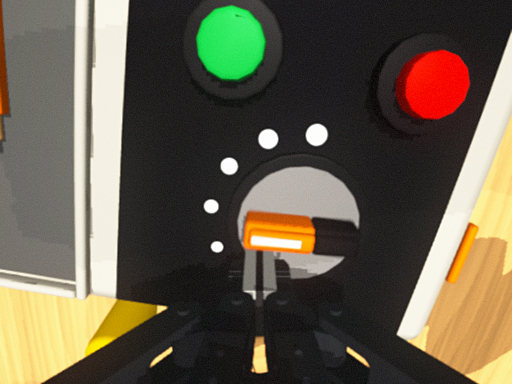

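Call:
carry_out --plan '[{"x": -0.0015, "y": -0.0015, "z": 0, "ax": 0, "ay": 0, "az": 0.09, "hand": 0}, {"x": -0.003, "y": -0.0035, "z": 0, "ax": 0, "ay": 0, "az": 0.18, "hand": 0}, {"x": -0.004, "y": -0.0055, "z": 0, "ax": 0, "ay": 0, "az": 0.265, "hand": 0}, {"x": -0.005, "y": -0.0075, "z": 0, "ax": 0, "ay": 0, "az": 0.355, "hand": 0}, {"x": -0.006, "y": -0.0095, "z": 0, "ax": 0, "ay": 0, "az": 0.44, "hand": 0}, {"x": -0.0065, "y": -0.011, "z": 0, "ax": 0, "ay": 0, "az": 0.51, "hand": 0}, {"x": -0.0065, "y": -0.011, "z": 0, "ax": 0, "ay": 0, "az": 0.51, "hand": 0}]'

```text
clock: 5.65
tcp_pos: [0.5247, 0.1898, 0.2683]
orientation: [-0.001, 0.198, 0.98, -0.002]
wrist_force: [0.0, 0.9, -1.0]
finger_gap: 0.0001
```

```bash
python3 - <<'E'
from h import *
st()
m=viewer.camera_model('wrist')
im=viewer.read_camera('wrist')[:,:,::-1].copy();cv2.imwrite('pics/w6.png',im);print(dial(im,m))
for th,d in [(109,.018),(113,.018),(116,.018),(109,.026)]:
  p,y=finger(th,.018,d,.268);print(th,*rel(p,y))
m=viewer.camera_model('wrist')
im=viewer.read_camera('wrist')[:,:,::-1].copy();print(dial(im,m))
E
```

```text
5.65 [0.5247 0.1898 0.2683] yaw 157.12 q [ 0.2   0.28  0.09  1.38 -0.   -0.97] F [ 0.    0.89 -0.96] [ 0.   -0.01  0.06] gap 0.0001
({'line': (108.5, array([0.5109, 0.1778]))}, (np.float64(296.8726416330092), np.float64(239.43827898934418)))
109 [-0.      0.      0.0003] [-0.0041 -0.0022  0.0044]
113 [-0.0012 -0.0013  0.0003] [-0.0042 -0.002   0.0743]
116 [-0.0021 -0.0023  0.0003] [-0.0042 -0.0019  0.1266]
109 [-0.      0.008   0.0003] [-0.0041 -0.0022  0.0044]
({'line': (108.8, array([0.511 , 0.1777]))}, (np.float64(296.7403867859452), np.float64(239.595667506262)))
```

View pics/w6.png

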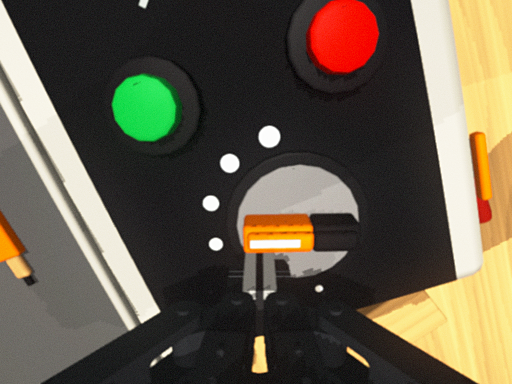

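Call:
carry_out --plan '[{"x": -0.0012, "y": -0.0013, "z": 0, "ax": 0, "ay": 0, "az": 0.075, "hand": 0}, {"x": -0.002, "y": -0.0023, "z": 0, "ax": 0, "ay": 0, "az": 0.125, "hand": 0}, {"x": -0.002, "y": -0.0023, "z": 0, "ax": 0, "ay": 0, "az": 0.125, "hand": 0}]'

```text
clock: 6.0
tcp_pos: [0.5254, 0.1869, 0.2683]
orientation: [-0.001, 0.257, 0.966, -0.002]
wrist_force: [0.4, 0.6, -0.8]
finger_gap: -0.0001
```

```bash
python3 - <<'E'
from h import *
for i in range(2):
  st()
  m=viewer.camera_model('wrist')
  im=viewer.read_camera('wrist')[:,:,::-1].copy();cv2.imwrite('pics/w7.png',im);print(dial(im,m))
E
```

```text
6.0 [0.5254 0.1869 0.2683] yaw 150.2 q [ 0.2   0.28  0.09  1.38 -0.   -0.85] F [ 0.42  0.61 -0.75] [-0.06 -0.03  0.03] gap -0.0001
({'line': (120.2, array([0.5098, 0.1755]))}, (np.float64(296.2329283348399), np.float64(239.93972856901723)))
6.05 [0.5254 0.187  0.2683] yaw 150.3 q [ 0.2   0.28  0.09  1.38 -0.   -0.85] F [ 0.57 -0.4  -0.24] [-0.04 -0.    0.03] gap -0.0003
({'line': (120.1, array([0.5098, 0.1755]))}, (np.float64(296.18885496479743), np.float64(239.86903166866148)))
```

Call:
carry_out --plan '[{"x": 0, "y": 0.004, "z": 0, "ax": 0, "ay": 0, "az": 0, "hand": 0}, {"x": 0, "y": 0.01, "z": 0, "ax": 0, "ay": 0, "az": 0, "hand": 0}, {"x": 0, "y": 0.012, "z": -0.01, "ax": 0, "ay": 0, "az": 0, "hand": 0}, {"x": 0, "y": 0.012, "z": -0.03, "ax": 0, "ay": 0, "az": 0, "hand": 0}, {"x": 0, "y": 0.012, "z": -0.05, "ax": 0, "ay": 0, "az": 0, "hand": 0}, {"x": 0, "y": 0.012, "z": -0.06, "ax": 0, "ay": 0, "az": 0, "hand": 0}, {"x": 0, "y": 0.012, "z": -0.06, "ax": 0, "ay": 0, "az": 0, "hand": 0}]'

```text
clock: 6.68
tcp_pos: [0.5328, 0.1984, 0.3308]
orientation: [0.001, 0.256, 0.967, -0.001]
wrist_force: [0.6, 0.4, -0.4]
finger_gap: -0.0001
```

```bash
python3 - <<'E'
from h import *
st()
m=viewer.camera_model('wrist')
im=viewer.read_camera('wrist')[:,:,::-1].copy();cv2.imwrite('pics/w8.png',im);print(dial(im,m))
hsv=cv2.cvtColor(im,cv2.COLOR_BGR2HSV)
gm=(hsv[...,0]>45)&(hsv[...,0]<80)&(hsv[...,1]>120)
n,l,s,ce=cv2.connectedComponentsWithStats(gm.astype(np.uint8));i=1+s[1:,4].argmax();print(ce[i],s[i],p2w(m,*ce[i],.271))
print(rel([.540,.101,.33],150))
E
```

```text
6.6833 [0.5328 0.1984 0.3308] yaw 150.38 q [ 0.22  0.3   0.27  1.54 -0.   -0.84] F [ 0.6   0.39 -0.43] [ 0.02 -0.05 -0.06] gap -0.0001
({'line': (120.6, array([0.5095, 0.1746]))}, (np.float64(287.6939475151919), np.float64(175.74016465471)))
[170.60010621  92.16303771] [ 146   68   50   49 1883] [0.53791034 0.10170783 0.271     ]
(array([-0.0547, -0.0808, -0.0005]), array([-0.0026,  0.0001,  0.0064]))
```

View pics/w8.png

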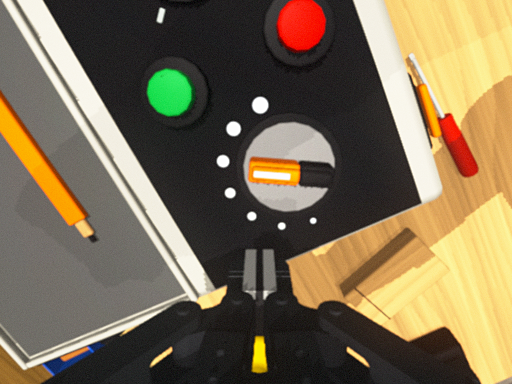

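Call:
carry_out --plan '[{"x": -0.014, "y": -0.02, "z": 0, "ax": 0, "ay": 0, "az": 0, "hand": 0}, {"x": -0.028, "y": -0.04, "z": 0, "ax": 0, "ay": 0, "az": 0, "hand": 0}, {"x": -0.041, "y": -0.06, "z": 0, "ax": 0, "ay": 0, "az": 0, "hand": 0}, {"x": -0.054, "y": -0.08, "z": 0, "ax": 0, "ay": 0, "az": 0, "hand": 0}, {"x": -0.054, "y": -0.0805, "z": 0.01, "ax": 0, "ay": 0, "az": 0, "hand": 0}, {"x": -0.054, "y": -0.0805, "z": 0.025, "ax": 0, "ay": 0, "az": 0, "hand": 0}, {"x": -0.054, "y": -0.0805, "z": 0.04, "ax": 0, "ay": 0, "az": 0, "hand": 0}, {"x": -0.054, "y": -0.0805, "z": 0.05, "ax": 0, "ay": 0, "az": 0, "hand": 0}, {"x": -0.054, "y": -0.0805, "z": 0.052, "ax": 0, "ay": 0, "az": 0, "hand": 0}, {"x": -0.054, "y": -0.0805, "z": 0.052, "ax": 0, "ay": 0, "az": 0, "hand": 0}]'

```text
clock: 7.57
tcp_pos: [0.5388, 0.1016, 0.2762]
orientation: [-0.001, 0.256, 0.967, -0.002]
wrist_force: [0.3, 1.0, 0.6]
finger_gap: -0.0001
```

```bash
python3 - <<'E'
from h import *
st()
m=viewer.camera_model('wrist')
im=viewer.read_camera('wrist')[:,:,::-1].copy();cv2.imwrite('pics/w9.png',im)
print(rel([.539,.1012,.270],150))
E
```

```text
7.5667 [0.5388 0.1016 0.2762] yaw 150.39 q [ 0.04  0.26  0.08  1.4  -0.   -1.01] F [0.27 1.02 0.58] [-0.02 -0.03  0.04] gap -0.0001
(array([-0.    , -0.0005,  0.0071]), array([-0.003 , -0.0008,  0.0069]))
```

View pics/w9.png

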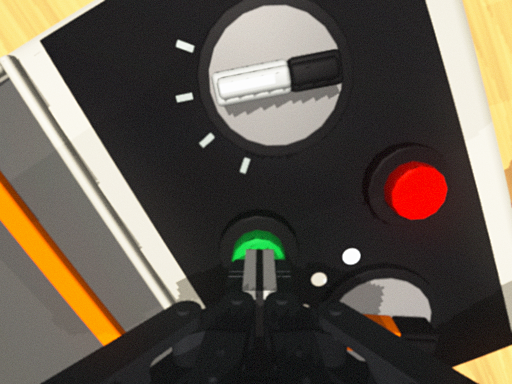

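Call:
carry_out --plan '[{"x": 0, "y": 0, "z": 0.003, "ax": 0, "ay": 0, "az": 0, "hand": 0}, {"x": 0, "y": 0, "z": 0.005, "ax": 0, "ay": 0, "az": 0, "hand": 0}, {"x": 0, "y": 0, "z": 0.007, "ax": 0, "ay": 0, "az": 0, "hand": 0}, {"x": 0, "y": 0, "z": 0.0085, "ax": 0, "ay": 0, "az": 0, "hand": 0}, {"x": 0, "y": 0, "z": 0.009, "ax": 0, "ay": 0, "az": 0, "hand": 0}]'

```text
clock: 8.03
tcp_pos: [0.5398, 0.1019, 0.269]
orientation: [0.0, 0.255, 0.967, -0.001]
wrist_force: [0.1, 1.5, 6.7]
finger_gap: 0.0001
```

Call:
carry_out --plan '[{"x": 0, "y": 0, "z": 0.002, "ax": 0, "ay": 0, "az": 0, "hand": 0}, {"x": 0, "y": 0, "z": 0.003, "ax": 0, "ay": 0, "az": 0, "hand": 0}, {"x": 0, "y": 0, "z": 0.003, "ax": 0, "ay": 0, "az": 0, "hand": 0}]'

```text
clock: 8.28
tcp_pos: [0.5399, 0.1019, 0.2689]
orientation: [0.002, 0.255, 0.967, -0.0]
wrist_force: [-3.1, -0.4, 15.4]
finger_gap: 0.0005
```

```bash
python3 - <<'E'
from h import *
st()
cv2.imwrite('pics/w10.png',viewer.read_camera('wrist')[:,:,::-1])
E
```

```text
8.2833 [0.5399 0.1019 0.2689] yaw 150.41 q [ 0.04  0.25  0.06  1.37 -0.   -1.01] F [-3.09 -0.35 15.44] [-0.02  0.9   0.03] gap 0.0005
```

View pics/w10.png

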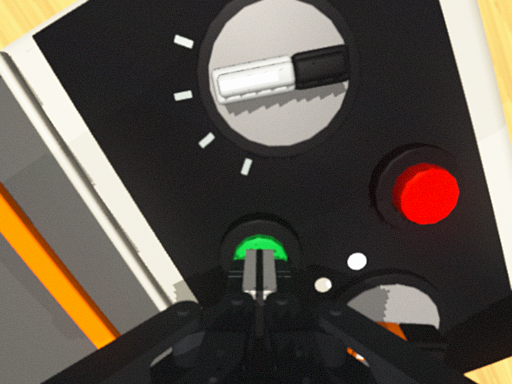

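Call:
carry_out --plan '[{"x": 0, "y": 0, "z": 0.001, "ax": 0, "ay": 0, "az": 0, "hand": 0}, {"x": 0, "y": 0, "z": -0.001, "ax": 0, "ay": 0, "az": 0, "hand": 0}, {"x": 0, "y": 0, "z": -0.001, "ax": 0, "ay": 0, "az": 0, "hand": 0}]'

```text
clock: 8.58
tcp_pos: [0.5399, 0.1019, 0.2708]
orientation: [0.002, 0.255, 0.967, -0.0]
wrist_force: [-0.5, -1.1, 4.3]
finger_gap: -0.0003
```

Call:
carry_out --plan '[{"x": 0, "y": 0, "z": -0.003, "ax": 0, "ay": 0, "az": 0, "hand": 0}, {"x": 0, "y": 0, "z": -0.003, "ax": 0, "ay": 0, "az": 0, "hand": 0}, {"x": 0, "y": 0, "z": -0.003, "ax": 0, "ay": 0, "az": 0, "hand": 0}]'

```text
clock: 8.83
tcp_pos: [0.5399, 0.1019, 0.2736]
orientation: [0.002, 0.255, 0.967, -0.0]
wrist_force: [-0.9, 0.1, 1.8]
finger_gap: 0.0
```

Call:
carry_out --plan '[{"x": 0, "y": 0, "z": -0.003, "ax": 0, "ay": 0, "az": 0, "hand": 0}, {"x": 0, "y": 0, "z": -0.003, "ax": 0, "ay": 0, "az": 0, "hand": 0}, {"x": 0, "y": 0, "z": -0.003, "ax": 0, "ay": 0, "az": 0, "hand": 0}]'

```text
clock: 9.08
tcp_pos: [0.5398, 0.1019, 0.2762]
orientation: [0.002, 0.255, 0.967, -0.001]
wrist_force: [-0.1, -0.6, -0.1]
finger_gap: -0.0001
```

Call:
carry_out --plan '[{"x": 0, "y": 0, "z": -0.02, "ax": 0, "ay": 0, "az": 0, "hand": 0}, {"x": 0, "y": 0, "z": -0.05, "ax": 0, "ay": 0, "az": 0, "hand": 0}, {"x": 0, "y": 0.02, "z": -0.08, "ax": 0, "ay": 0, "az": 0, "hand": 0}, {"x": 0, "y": 0.05, "z": -0.1, "ax": 0, "ay": 0, "az": 0, "hand": 0}, {"x": 0, "y": 0.08, "z": -0.1, "ax": 0, "ay": 0, "az": 0, "hand": 0}, {"x": 0.03, "y": 0.1, "z": -0.1, "ax": 0, "ay": 0, "az": 0, "hand": 0}, {"x": 0.03, "y": 0.1, "z": -0.1, "ax": 0, "ay": 0, "az": 0, "hand": 0}, {"x": 0.03, "y": 0.1, "z": -0.1, "ax": 0, "ay": 0, "az": 0, "hand": 0}]'

```text
clock: 9.75
tcp_pos: [0.5621, 0.2054, 0.3754]
orientation: [0.001, 0.254, 0.967, -0.001]
wrist_force: [-0.1, 0.4, -0.4]
finger_gap: 0.0001
```

```bash
python3 - <<'E'
from h import *
st()
m=viewer.camera_model('wrist')
im=viewer.read_camera('wrist')[:,:,::-1].copy();cv2.imwrite('pics/w11.png',im);print(dial(im,m))
E
```

```text
9.75 [0.5621 0.2054 0.3754] yaw 150.6 q [ 0.22  0.38  0.49  1.68 -0.   -0.84] F [-0.14  0.35 -0.37] [-0.05  0.04 -0.02] gap 0.0001
({'line': (120.5, array([0.5093, 0.1741]))}, (np.float64(313.8731263422578), np.float64(133.29267206777354)))
```

View pics/w11.png

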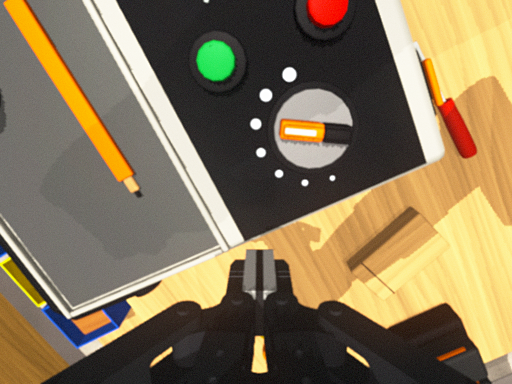

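The pointer (tip near 281,130) faces the fifth dot (256,124) at 120.5°. The green button (215,60) is up, and nothing is touching the robot.

```bash
python3 -c "
from workcell import env
print(env.hand_in())"
```

```text
the job is handed in; nothing more can be done
None
```

The suction dial now sits in its fifth click stop, and the green start button was pressed right down and released. I handed the job in at about 9.8 s of the 51 s allowed.

- **Dial:** I pushed it clockwise with the closed fingertips against the side of the pointer. At the start it was resting at about 44°, half-way between the second and third stops and not in one of the first three. It settled at 60°, then about 86° by the camera on the way past the fourth stop, and then 120°. It still read 120.5° after I backed away and after the button press; the fifth stop is at 120°.
- **Start button:** It met a hard stop at 15 N. On the way up the spring force fell from 4.3 N to 1.8 N to zero over about 6 mm, so it was fully down and came up again. It bottomed about 3 mm higher than I had worked out, probably because the panel stands a little higher than I assumed.
- **Left alone:** I didn't touch the hose dial, the stop button or any loose item. In the last picture the arm is clear of everything and the wrist force reads about zero.

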